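Pull the bush tray out with the bench hook

ROBOT

A 6-joint arm with a two-finger parallel gripper is mounted at the origin on the work surface. World frame = base frame: x ahead of the robot, y to its left, z up, the work surface at z = 0. Lengths are in m, angles in degrees, forces in N, time in s.
With the tool pointing down it reaches from about 0.3 to 0.75 m from the base axis. Payload 8.5 kg.
Tool frame: the origin (TCP) lies at the very end of the fingers, on their centre line; the grasp point (between the pads) lies 19 mm behind it; z points along the fingers, y is the line along which they close (so a half turn about z gives the same grasp; the last joint's range is limited). The gripper opens to 85 mm and grips with 20 to 120 N. Pads are 22 mm wide; open, the fingers measure 114 mm over their backs; the gripper's body (76 mm by 85 mm) begins 54 mm behind the grasp point. The pads swing forward as they close: fully open they stand 13 mm farther back than shut.
Start: joints at [56.82, 21.807, 74.336, -0, 83.858, -12.336], TCP at [0.196, 0.514, 0.231] pointing down, gripper open.
Joint ranges: [-178.18, 178.18], [-50.72, 133.34], [12.68, 142.11], [-81.47, 261.47], [9.98, 163.14], [-165.26, 165.26]. Speed limits (degrees/s): [136.94, 136.94, 180, 180, 180, 180].

INTERFACE

Orientations are given as a 3x3 rotation matrix whose columns are the frame's x, y, z axes.
In Python, from rig import env, optics, spotter gives the robot as it stands.
- The arm moves only by the shell command python3 -m crank 'ROWS' [FORCE]. ROWS is JSON, one flat list of numbers, 5 for each row, row after row: the finger opening in cm, from 0 to 8.54, then the shift along the tool's x, y, z in cm, then the turn about the tool's z in rad. A call has exactly 8 rows; each row shifts and turns the commanded pose from where the row before left it, along the tool's axes as they then stand; what a row does not reach is not made up. A row lasts 1/12 s, in which the tool goes at most 41.7 mm and 7.16 degrees, less where a joint would pass 70% of its speed; a pose out of reach is approached as far as the arm can. A call is refused whole if a number of a shift passes 4.17 or a number of a turn 0.125, either way. A call with a gripper value outside its range is refused whole. The fingers move at their own pace and stop on an object; FORCE is the grip in N (left out, the last holds). Time passes only in rows, so rows that do not move let the fingers close, or fill a call up. It gives the time, the measured TCP pose, the force, the opening and the grip force at its end, in the units of the state.
- env.observe(): the state, without advancing time (a new reading comes with each control period).
- optics.get_image(name): name is "side" or "top"; returns a dict with "color" (400x640x3 uint8, red, green, blue), "intrinsics" (3x3 intrinsics, pixels), "distortion" ([k1, k2, p1, p2, k3] as OpenCV has them; the pictures are not rectified), "pose" (4x4, takes a point from camera to world coordinates). Camera axes: x right, y up, looking along -z (the intrinsics and any distortion apply to the point x, -y, -z); pixel columns grow to the right and rows downward; lengths in m; the calibration is good to about 2 mm. A picture is of the moment at which its call begins. There is no depth.
- env.close_job(): hands the job in; it is judged then, once.
Trained networks look in a picture, given as the dict that the camera call returned (one of the last four; its "shot" number tells which), for a name from the list of things; names that differ only in an ending like _2 or _b are one class to them, and where a whole thing is asked for, a point or a joint stands for the part that bears it (a point fixed in the world has none). Each returns a list of dicts, best first, with "score" (0 to 1); they miss things now and then, are a little off and sometimes report something else, mostly with a low value. They report only what shows in the picture. A call takes as long as a camera call. They do not tell look-alikes from the thing itself.
- spotter.look_for(picture, query): "at" ([column, row] as shares, 0 to 1, of the picture: columns of its width, rows of its height, amid what is visible of it).
The state is a dict: "time_s": time; "q": joint angles; "qvel": joint speeds; "joint_efforts": joint torques, N m; "position": TCP position; "tool_rot": TCP orientation; "ft_force": force on the tool from outside, world axes, zero at the start; "wrist_torque": the same for the moment, N m; "grip_width": finger opening in m; "gripper_force": force on a finger pad.
Only numpy, scipy, OpenCV 4.12 (cv2) and the standard library are available. Lean on these libraries where they do the work, as an engineer would, in place of code of your own. Each camera call takes 0.05 s, during which the arm holds its last target. There are 200 camera calls.

TASK

Take the wooden-handled hook from its stand, drop its prong into the finger hole of the slide tray whose housing carries the round steel bush, and draw that tray at least 7 cm out of its housing with the hook. Then lift the hook clear and lay it back on its stand the way it lay before. Leave the other tray (under the square bar) as it is.

Things in the scene. Friction and masses are not known exactly. Their poses are not given: they have to be found in the camera images.
- hook: Loose bench hook, ~0.16 kg. Wooden handle 90 (x) x 24 (y) x 40 (z) mm; origin: centre of its underside, z up. A 10 mm steel rod leaves its +x end at 20 mm height, runs to x = 90 and bends straight down into a prong ending 43 mm below the underside. Centre of mass at about x = 15. It lies on the stand, prong hanging free beyond the stand's +x edge; grip it from above across the 24 mm, near x = 10.
- hook_tip (a point): Lowest point of the hook's prong, at (90, 0, -43) mm in the hook's frame.
- stand: Fixed light wooden block, 90 (x) x 60 (y) mm, with a flat top 70 mm above the bench, where the hook lies; a foot plate 8 mm high and 90 mm wide reaches 75 mm behind its centre (-x). Origin: under the block's centre, on the bench, z up. At the start the hook's origin is within 5 mm of the centre of the top, its x axis within 3 degrees of the stand's.
- unit_round: Fixed grey steel housing of the tray to be pulled: 200 deep (x) x 120 wide (y) x 70 mm high, with an upright round steel bush, 48 mm across and 36 mm high, on the middle of its top. Origin: centre of its underside, on the bench. -x is the front, where the tray comes out. It may stand left or right of the other unit.
- hole_round (a point): Centre of this tray's finger hole, at the top face of its tongue; moves with the tray. The tongue: a level steel plate 52 wide, 5 thick, top 45 mm above the bench, 50 mm out from the tray's front. The hole is round, 32 mm wide, its centre 26 mm before the front, open through to the bench below. x points into the housing (the tray slides out along -x), z up.
- tray_round (a joint): How far this tray is out of its housing, in m: 0 shut, stop at 0.13. Starts up to 0.015 out, slides with about 2 N friction, stays where it is left.
- hole_bar (a point): The same point on the other tray, which must not be moved. Its housing is identical but has a square steel bar (22 x 100 x 22 mm) lying on its top.
Not all that is in view belongs to the job. What is meant by the hook is not blue or purple, and is the larger of those in its own colour.

How it is judged:
By the outcome, as a careful person would: the job done as asked, in the order asked, and still so for the second after the job is handed in, with the robot touching nothing.
It also fails if it takes over 56 s, if anything falls off the work surface, if the arm or the gripper's body presses on something with over 40 N, if the wrist force passes 120 N, or if a joint passes its speed limit or range.

## Working session

There is one attempt and no reset: what is moved stays moved. The work goes in short steps, Python scripts to look and compute and a shell command to move; the robot and the scene stay as the last step left them, time stands still between calls to the robot, and variables do not carry over. Pictures are saved under pics/ and viewed, at most 10 in all, crops included, and the job is handed in when it is done.

```bash
ls; mkdir -p pics
python3 - <<'E'
from rig import env, optics, spotter
import cv2
s=env.observe(); print(s['time_s'],s['position'],s['tool_rot'],s['grip_width'])
for n in ("side","top"):
    p=optics.get_image(n); cv2.imwrite(f"pics/{n}0.png",p['color'][:,:,::-1])
    print(n,p['intrinsics'],p['distortion'],p['pose'])
    for q in ("hook","hook_tip","stand","unit_round","hole_round","hole_bar"):
        print(q,[( [round(d['at'][0]*640),round(d['at'][1]*400)],round(d['score'],2)) for d in spotter.look_for(p,q)][:5])
E
```

```text
pics
0.0 [0.19555918 0.51376963 0.23071753] [[-9.34544592e-01  3.55845226e-01 -7.62517347e-04]
 [ 3.55845919e-01  9.34543907e-01 -1.16924283e-03]
 [ 2.96536461e-04 -1.36404825e-03 -9.99999026e-01]] 0.08509070682501539
side [[400.96720495   0.         328.30315175]
 [  0.         400.96720495 204.33107826]
 [  0.           0.           1.        ]] [0.03093355 0.         0.         0.         0.        ] [[-0.95960038  0.21873336 -0.17698255  0.32339899]
 [-0.28134935 -0.7390007   0.61214419  0.46791392]
 [ 0.00310613  0.63720772  0.77068584  0.86337482]
 [ 0.          0.          0.          1.        ]]
hook [([437, 190], 0.86), ([353, 157], 0.8), ([389, 151], 0.69), ([289, 175], 0.68), ([223, 311], 0.22)]
hook_tip [([357, 157], 0.96), ([438, 189], 0.64), ([286, 173], 0.57), ([391, 151], 0.46)]
stand [([358, 182], 0.87)]
unit_round [([263, 221], 0.71), ([231, 213], 0.63)]
hole_round [([265, 221], 0.9)]
hole_bar [([221, 311], 0.71)]
top [[404.34660465   0.         315.18358418]
 [  0.         404.34660465 201.56510212]
 [  0.           0.           1.        ]] [-0.02155732  0.          0.          0.          0.        ] [[ 1.77067172e-02  9.88919045e-01 -1.47396045e-01  3.91309946e-01]
 [-9.99841200e-01  1.78098200e-02 -6.20336612e-04 -1.39803991e-01]
 [ 2.01163434e-03  1.47383622e-01  9.89077359e-01  1.03658712e+00]
 [ 0.00000000e+00  0.00000000e+00  0.00000000e+00  1.00000000e+00]]
hook [([449, 258], 0.95), ([396, 324], 0.8), ([377, 156], 0.62), ([394, 224], 0.6)]
hook_tip [([397, 325], 0.9), ([442, 260], 0.87), ([376, 155], 0.77), ([394, 228], 0.58)]
stand [([381, 246], 0.68)]
unit_round [([299, 121], 0.7)]
hole_round [([294, 157], 0.71)]
hole_bar [([199, 155], 0.56)]
```

View pics/side0.png

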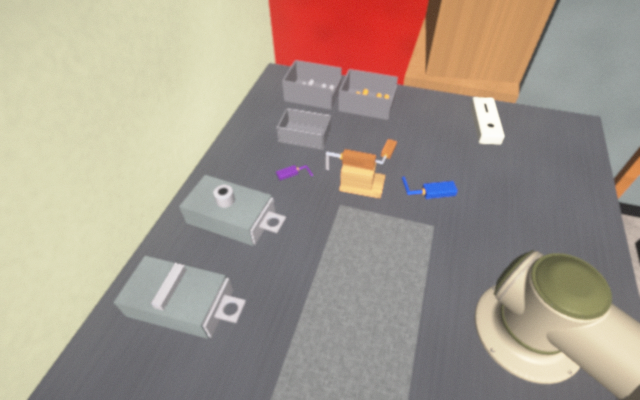

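View pics/top0.png

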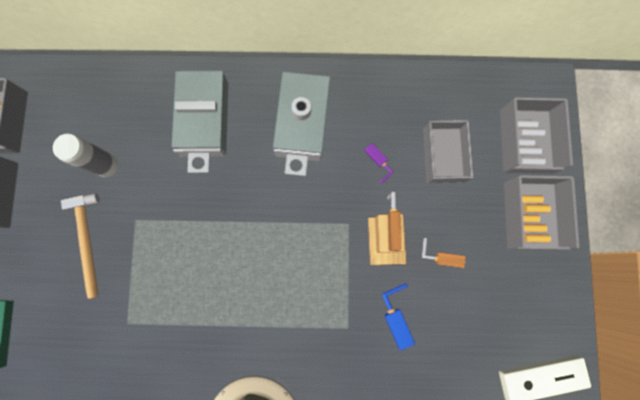

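Side view: candidates for the hook are the orange one on the stand (355,160), the small orange one on the bench (388,151), the purple one (290,173) and the blue one (435,190). In the top view they are at (394,225), (449,260), (377,157) and (398,325). I choose the orange one on the stand. The round-bush unit is at top (300,115) with its hole at (296,165), and at side (230,205) with its hole at (273,222). One crop mosaic will check this.

```bash
cat > h.py <<'E'
import numpy as np, cv2
from rig import env, optics, spotter
def ray(p,uv):
    d=cv2.undistortPoints(np.array([[uv]],float),p['intrinsics'],np.array(p['distortion']))[0,0]
    P=np.array(p['pose']); r=P[:3,:3]@[d[0],-d[1],-1]; return P[:3,3],r
def plane(p,uv,z):
    o,r=ray(p,uv); return o+r*(z-o[2])/r[2]
def tri(pa,a,pb,b):
    o1,r1=ray(pa,a);o2,r2=ray(pb,b)
    s=np.linalg.lstsq(np.c_[r1,-r2],o2-o1,rcond=None)[0]
    x,y=o1+r1*s[0],o2+r2*s[1]; return (x+y)/2,np.linalg.norm(x-y)
def proj(p,X):
    P=np.array(p['pose']); c=P[:3,:3].T@(np.array(X)-P[:3,3])
    return cv2.projectPoints(np.array([[c[0],-c[1],-c[2]]]),np.zeros(3),np.zeros(3),p['intrinsics'],np.array(p['distortion']))[0].ravel()
def crop(p,u,v,w,h,k):
    c=p['color'][v:v+h,u:u+w,::-1]; c=cv2.resize(c,None,fx=k,fy=k,interpolation=cv2.INTER_CUBIC)
    for i in range(0,w,10):
        cv2.line(c,(i*k,0),(i*k,6),(0,0,255),1)
        if i%20==0: cv2.putText(c,str(u+i),(i*k,16),0,.35,(0,255,255),1)
    for i in range(0,h,10):
        cv2.line(c,(0,i*k),(6,i*k),(0,0,255),1); 
        if i%20==0:cv2.putText(c,str(v+i),(8,i*k+4),0,.35,(0,255,255),1)
    return c
E
python3 - <<'E'
from h import *
s=optics.get_image("side");t=optics.get_image("top")
a=np.hstack([crop(t,360,180,80,60,5),crop(t,265,130,80,60,5)])
a2=crop(t,360,225,80,60,5)
b=np.hstack([crop(s,315,140,80,60,5),crop(s,235,195,80,60,5)])
cv2.imwrite("pics/m1.png",np.vstack([a,b]))
E
```

```text
(no output)
```

View pics/m1.png

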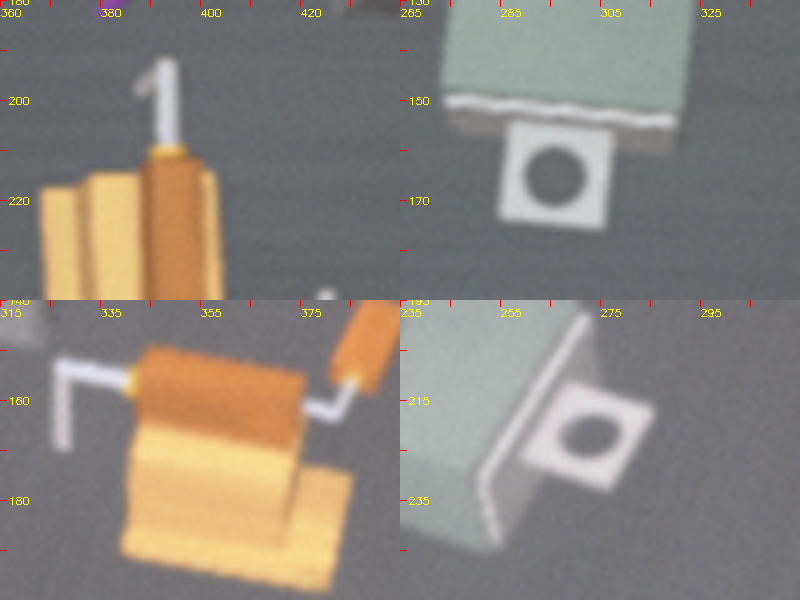

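The crop confirms the choice: the larger orange handle lies on the wooden stand, with a white rod and the prong hanging at side (327,153→170). The hole is at top (295.5,165) and side (273.5,222). Next I fit the handle pose to both views and triangulate the hole.

```bash
cat >> h.py <<'E'
from scipy.optimize import minimize
def omask(p,u,v,w,h):
    hsv=cv2.cvtColor(p['color'],cv2.COLOR_RGB2HSV); m=((hsv[...,0]<17)&(hsv[...,1]>115)).astype(np.uint8)
    z=np.zeros_like(m); z[v:v+h,u:u+w]=m[v:v+h,u:u+w]
    n,l,st,c=cv2.connectedComponentsWithStats(z); return l==1+np.argmax(st[1:,4])
def corners(q):
    x,y,z,a=q; R=np.array([[np.cos(a),-np.sin(a)],[np.sin(a),np.cos(a)]])
    return [np.r_[R@[i,j]+[x,y],z+k] for i in(-.045,.045) for j in(-.012,.012) for k in(0,.04)]
def fit(views,q0):
    ms=[cv2.GaussianBlur(m.astype(np.float32),(0,0),.7) for _,m in views]
    def cost(q):
        e=0
        for (p,_),m in zip(views,ms):
            h=cv2.convexHull(np.array([proj(p,c) for c in corners(q)],np.float32))
            r=np.zeros((400,640),np.uint8); cv2.fillConvexPoly(r,np.round(h*16).astype(np.int32),255,cv2.LINE_AA,4)
            e+=((cv2.GaussianBlur(r.astype(np.float32)/255,(0,0),.7)-m)**2).sum()
        return e
    S=np.c_[np.zeros(4),np.diag([.01,.01,.01,.1])].T+q0
    o=minimize(cost,q0,method='Nelder-Mead',options=dict(initial_simplex=S,xatol=1e-5,fatol=1e-3)); return o.x,o.fun
def hole(p,uv):
    g=cv2.cvtColor(p['color'],cv2.COLOR_RGB2GRAY); u,v=uv
    m=np.zeros((400,640),np.uint8); m[v-9:v+10,u-10:u+11]=g[v-9:v+10,u-10:u+11]<150
    n,l,st,c=cv2.connectedComponentsWithStats(m,connectivity=4); i=l[v,u]; return c[i],st[i]
E
python3 - <<'E'
from h import *
s=optics.get_image("side");t=optics.get_image("top")
ms=omask(s,330,142,50,35);mt=omask(t,380,200,30,60)
print(ms.sum(),mt.sum(),[np.c_[np.where(m)].min(0).tolist()+np.c_[np.where(m)].max(0).tolist() for m in(ms,mt)])
x0=plane(t,(394,230),.11); q,e=fit([(s,ms),(t,mt)],[x0[0],x0[1],.07,0]); print("hook",q,np.degrees(q[3]),e)
print("bend top",tri(s,(327.5,153),t,(393.5,193)))
R=lambda q,l:np.array([np.cos(q[3])*l[0],np.sin(q[3])*l[0],l[2]])+q[:3]
print("pred bend px",proj(s,R(q,[.09,0,.02])),proj(t,R(q,[.09,0,.02])),"tip",proj(s,R(q,[.09,0,-.043])))
hs,a=hole(s,(273,222));ht,b=hole(t,(295,165)); print(hs,a,ht,b,"hole",tri(s,hs,t,ht))
print("bar",tri(s,(231,309),t,(198,162)))
c=[plane(t,(286,154),.045),plane(t,(284.5,173.5),.045),plane(t,(306,175.5),.045),plane(t,(307.5,156),.045)]
for i,j in((1,0),(2,3),(2,1)): 
    d=c[j]-c[i];print(np.linalg.norm(d),np.degrees(np.arctan2(d[1],d[0])))
d=plane(t,(280,73),.07)-plane(t,(275,150),.07);print(np.linalg.norm(d),np.degrees(np.arctan2(d[1],d[0])))
d=plane(t,(329,76),.07)-plane(t,(320.5,154.5),.07);print(np.linalg.norm(d),np.degrees(np.arctan2(d[1],d[0])))
E
```

```text
514 513 [[150, 341, 170, 375], [211, 387, 251, 401]]
hook [ 0.46615396 -0.32538369  0.06692063 -0.00069291] -0.039700887801169184 74.9605941772461
bend top (array([ 0.55609296, -0.32515747,  0.08937191]), np.float64(0.0006498935871982177))
pred bend px [327.39326073 153.54843588] [393.43969872 193.28505211] tip [327.36426329 169.37805164]
[272.8  221.85] [268 219  11   7  60] [295.5        164.82142857] [290 159  12  12 112] hole (array([ 0.63202019, -0.08795217,  0.04241481]), np.float64(0.0003266015526897364))
bar (array([0.63420601, 0.15886271, 0.04023252]), np.float64(0.0029791401350741753))
0.050404816060180054 -2.6357309579491606
0.050354999995489286 -3.0977567732515827
0.05412678188436195 85.6073282264838
0.20227657600669421 -1.6967931581161693
0.20655999898559058 -5.10302612724529
```

```bash
python3 -m crank '[8.5,0,0,0,-0.121, 8.5,0,0,0,-0.121, 8.5,0,0,0,-0.121, 8.5,-1.2,-3.5,0,0, 8.5,-1.2,-3.5,0,0, 8.5,-1.2,-3.5,0,0, 8.5,-1.2,-3.5,0,0, 8.5,-1.2,-3.5,0,0]'
python3 -m crank '[8.5,-1.2,-3.5,0,0, 8.5,-1.2,-3.5,0,0, 8.5,-1.2,-3.5,0,0, 8.5,-1.2,-3.5,0,0, 8.5,-1.2,-3.5,0,0, 8.5,-1.2,-3.5,0,0, 8.5,-1.2,-3.5,0,0, 8.5,-1.2,-3.5,0,0]'
python3 -m crank '[8.5,-1.2,-3.5,0,0, 8.5,-1.2,-3.5,0,0, 8.5,-1.2,-3.5,0,0, 8.5,-1.2,-3.5,0,0, 8.5,-1.2,-3.5,0,0, 8.5,-1.2,-3.5,0,0, 8.5,-1.2,-3.5,0,0, 8.5,-1.2,-3.5,0,0]'
python3 - <<'E'
from h import *
s=env.observe();print(s['position'],s['tool_rot'],s['q'])
E
```

```text
time_s: 1.57
position: [0.2556, 0.3374, 0.2314]
tool_rot: [[-1.0, 0.0, 0.0], [0.0, 1.0, 0.0], [-0.0, 0.0, -1.0]]
ft_force: [1.8, 1.1, 0.1]
grip_width: 0.0854
gripper_force: 0.0
time_s: 2.23
position: [0.3515, 0.057, 0.2316]
tool_rot: [[-1.0, 0.001, 0.001], [0.001, 1.0, -0.0], [-0.001, -0.0, -1.0]]
ft_force: [0.7, 0.5, 0.8]
grip_width: 0.0849
gripper_force: 0.0
time_s: 2.9
position: [0.4473, -0.2232, 0.2314]
tool_rot: [[-1.0, 0.001, 0.0], [0.001, 1.0, -0.0], [-0.0, -0.0, -1.0]]
ft_force: [0.3, 0.2, -0.1]
grip_width: 0.0851
gripper_force: 0.0
[ 0.447315   -0.22317675  0.23137356] [[-9.99999201e-01  1.24593532e-03  2.12748697e-04]
 [ 1.24591518e-03  9.99999219e-01 -9.48040999e-05]
 [-2.12866651e-04 -9.45389574e-05 -9.99999973e-01]] [-4.01121614e+01  1.67663494e+01  8.20403821e+01  3.74363971e-03
  8.11804464e+01 -1.30041349e+02]
```

```bash
python3 -m crank '[8.5,-0.72,-2.55,0,0, 8.5,-0.72,-2.55,0,0, 8.5,-0.72,-2.55,0,0, 8.5,-0.72,-2.55,0,0, 8.5,0,0,3,0, 8.5,0,0,3,0, 8.5,0,0,3,0, 8.5,0,0,3,0]'
python3 -m crank '[8.5,0,0,1.4,0, 8.5,0,0,1.0,0, 8.5,0,0,1.0,0, 8.5,0,0,0,0, 8.5,0,0,0,0, 5,0,0,0,0, 5,0,0,0,0, 5,0,0,0,0]' 50
python3 - <<'E'
from h import *
a=optics.get_image("side");b=optics.get_image("top")
cv2.imwrite("pics/m2.png",np.hstack([crop(a,310,110,80,80,5),crop(b,350,180,80,80,5)]))
E
```

```text
time_s: 3.57
position: [0.4757, -0.3233, 0.1101]
tool_rot: [[-1.0, 0.001, 0.0], [0.001, 1.0, -0.0], [-0.0, -0.0, -1.0]]
ft_force: [0.3, -0.1, 0.3]
grip_width: 0.0853
gripper_force: 0.0
time_s: 4.23
position: [0.4761, -0.3235, 0.0782]
tool_rot: [[-1.0, 0.001, 0.001], [0.001, 1.0, -0.001], [-0.001, -0.001, -1.0]]
ft_force: [-0.1, -0.0, -0.5]
grip_width: 0.0517
gripper_force: 0.0
```

View pics/m2.png

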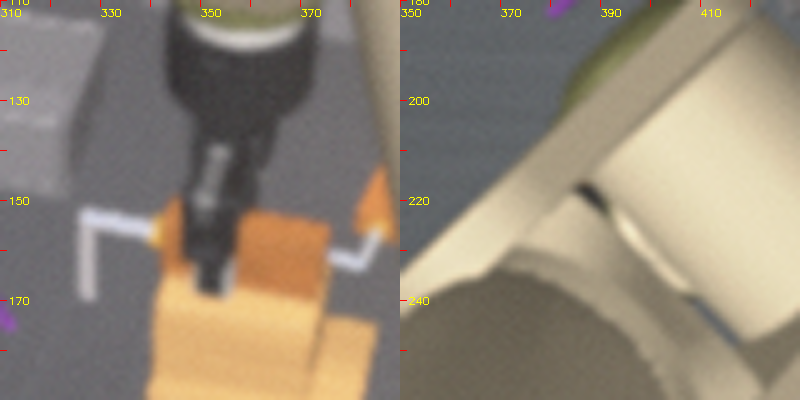

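The side view shows the fingers straddling the handle at (352,160), clear of the stand top. The arm hides the top view. Closing and lifting.

```bash
python3 -m crank '[1.5,0,0,0,0, 1.5,0,0,0,0, 1.5,0,0,0,0, 1.5,0,0,0,0, 1.5,0,0,0,0, 1.5,0,0,0,0, 1.5,0,0,0,0, 1.5,0,0,0,0]' 50
python3 -m crank '[1.5,0,0,-0.5,0, 1.5,0,0,-1,0, 1.5,0,0,-1.5,0, 1.5,0,0,-1.5,0, 1.5,0,0,-1,0, 1.5,0,0,-0.5,0, 1.5,0,0,0,0, 1.5,0,0,0,0]'
python3 - <<'E'
from h import *
a=optics.get_image("side");b=optics.get_image("top")
print(env.observe()['position'])
for q in("hook","hook_tip"):
  for p in(a,b): print(q,[(np.round(np.array(d['at'])*[640,400]),round(d['score'],2)) for d in spotter.look_for(p,q)][:4])
P=env.observe()['position']; tip=P+[.08-.0001,0,-.043-.008]
print("pred tip",tip,proj(a,tip),"bend",proj(a,tip+[0,0,.063]))
cv2.imwrite("pics/m3.png",np.hstack([crop(a,300,100,80,80,5),crop(b,350,160,80,80,5)]))
E
```

```text
time_s: 5.0
position: [0.476, -0.3234, 0.0776]
tool_rot: [[-1.0, 0.001, 0.0], [0.001, 1.0, -0.001], [-0.0, -0.001, -1.0]]
ft_force: [-0.3, -1.2, 4.7]
grip_width: 0.0235
gripper_force: 50.2
time_s: 5.67
position: [0.4756, -0.323, 0.137]
tool_rot: [[-1.0, 0.001, -0.0], [0.001, 1.0, 0.0], [0.0, 0.0, -1.0]]
ft_force: [-0.0, 0.5, -2.3]
grip_width: 0.0234
gripper_force: 49.5
[ 0.47553334 -0.32292868  0.1364623 ]
hook [(array([361., 141.]), 0.87), (array([289., 173.]), 0.69), (array([389., 153.]), 0.47)]
hook [(array([379., 157.]), 0.91), (array([455., 260.]), 0.75), (array([398., 328.]), 0.72)]
hook_tip [(array([360., 145.]), 0.81), (array([390., 149.]), 0.75), (array([286., 172.]), 0.54)]
hook_tip [(array([397., 330.]), 0.84), (array([454., 261.]), 0.66), (array([377., 159.]), 0.64)]
pred tip [ 0.555614   -0.32315879  0.08582152] [327.34680288 154.41490415] bend [327.37624536 137.17051197]
```

View pics/m3.png

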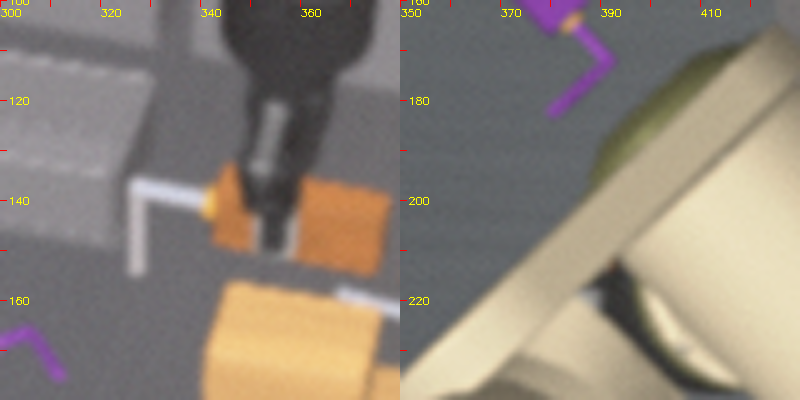

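The hook is held level, with the prong tip at (327.5,154), exactly where predicted. Moving above the hole.

```bash
python3 -m crank '[1.5,-0.48,1.47,0,0, 1.5,-0.96,2.93,0,0, 1.5,-1.15,3.52,0,0, 1.5,-1.24,3.81,0,0, 1.5,-1.24,3.81,0,0, 1.5,-1.15,3.52,0,0, 1.5,-0.96,2.93,0,0, 1.5,-0.48,1.47,0,0]'
python3 -m crank '[1.5,0,0,0,0, 1.5,0,0,0.5,0, 1.5,0,0,1,0, 1.5,0,0,1,0, 1.5,0,0,0.5,0, 1.5,0,0,0,0, 1.5,0,0,0,0, 1.5,0,0,0,0]'
python3 - <<'E'
from h import *
a=optics.get_image("side");b=optics.get_image("top")
P=env.observe()['position']; tip=P+[.08,0,-.051]
print(P,"tip",tip,proj(a,tip),"hole from tip view",plane(b,(295.5,164.8),.045))
cv2.imwrite("pics/m4.png",np.hstack([crop(a,240,180,80,80,5),crop(b,255,120,80,80,5)]))
E
```

```text
time_s: 6.63
position: [0.553, -0.0844, 0.1373]
tool_rot: [[-1.0, -0.002, -0.0], [-0.002, 1.0, 0.001], [0.0, 0.001, -1.0]]
ft_force: [0.7, -0.4, -2.2]
grip_width: 0.0233
gripper_force: 49.5
time_s: 7.3
position: [0.5527, -0.0891, 0.1075]
tool_rot: [[-1.0, 0.001, 0.0], [0.001, 1.0, -0.0], [-0.0, -0.0, -1.0]]
ft_force: [-0.9, 0.6, -2.3]
grip_width: 0.0234
gripper_force: 49.5
[ 0.55280692 -0.08894086  0.1077064 ] tip [ 0.63280692 -0.08894086  0.0567064 ] [272.00625837 218.06443645] hole from tip view [ 0.63161448 -0.08805512  0.045     ]
```

View pics/m4.png

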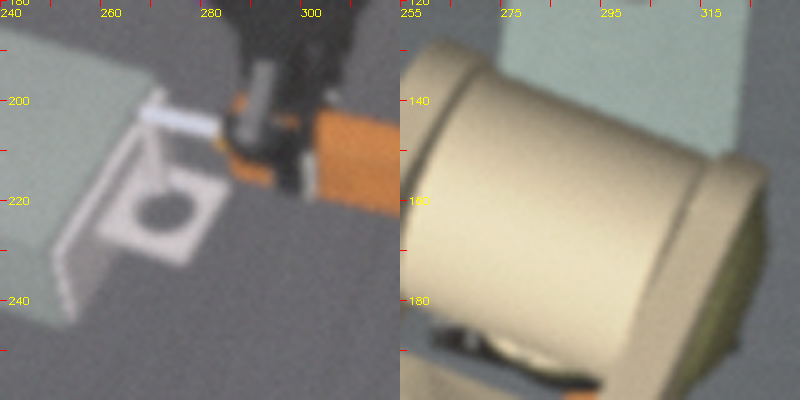

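The side view shows the prong ending at about (272,217), over the hole at (272.5,222), as projected. Lowering 3.5 cm.

```bash
python3 -m crank '[1.5,0,0,0.4,0, 1.5,0,0,0.6,0, 1.5,0,0,0.7,0, 1.5,0,0,0.7,0, 1.5,0,0,0.6,0, 1.5,0,0,0.5,0, 1.5,0,0,0,0, 1.5,0,0,0,0]'
python3 - <<'E'
from h import *
a=optics.get_image("side"); P=env.observe()['position']
print(P,proj(a,P+[.08,0,.012]))
cv2.imwrite("pics/m5.png",crop(a,240,180,80,80,6))
E
```

```text
time_s: 8.07
position: [0.5526, -0.0887, 0.072]
tool_rot: [[-1.0, 0.001, -0.001], [0.001, 1.0, 0.0], [0.001, 0.0, -1.0]]
ft_force: [-1.0, -0.7, -1.5]
grip_width: 0.0237
gripper_force: 49.5
[ 0.55274196 -0.08874988  0.07236737] [270.83204656 211.32156031]
```

View pics/m5.png

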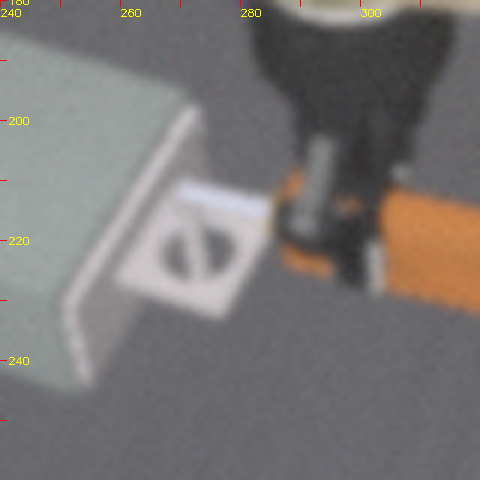

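The prong is through the hole at (271,220), with no contact force. Pulling 10 cm along the slide (yaw about -3.2°).

```bash
python3 -m crank '[1.5,0.3,0.015,0,0, 1.5,0.5,0.03,0,0, 1.5,0.6,0.035,0,0, 1.5,0.7,0.04,0,0, 1.5,0.7,0.04,0,0, 1.5,0.7,0.04,0,0, 1.5,0.7,0.04,0,0, 1.5,0.7,0.04,0,0]'
python3 -m crank '[1.5,0.7,0.04,0,0, 1.5,0.7,0.04,0,0, 1.5,0.7,0.04,0,0, 1.5,0.7,0.04,0,0, 1.5,0.7,0.04,0,0, 1.5,0.6,0.03,0,0, 1.5,0.5,0.03,0,0, 1.5,0.3,0.015,0,0]'
python3 -m crank '[1.5,0,0,0,0, 1.5,0,0,0,0, 1.5,-0.4,-0.02,0,0, 1.5,-0.4,-0.02,0,0, 1.5,0,0,0,0, 1.5,0,0,0,0, 1.5,0,0,0,0, 1.5,0,0,0,0]'
python3 - <<'E'
from h import *
a=optics.get_image("side"); P=env.observe()['position']
print(P,proj(a,P+[.08,0,.012]))
cv2.imwrite("pics/m6.png",crop(a,240,180,100,80,6))
E
```

```text
time_s: 8.78
position: [0.503, -0.0858, 0.0725]
tool_rot: [[-1.0, 0.001, 0.001], [0.001, 1.0, -0.0], [-0.001, -0.0, -1.0]]
ft_force: [2.6, 1.1, -1.9]
grip_width: 0.0235
gripper_force: 49.6
time_s: 9.45
position: [0.4539, -0.083, 0.0723]
tool_rot: [[-1.0, 0.001, -0.0], [0.001, 1.0, 0.0], [0.0, 0.0, -1.0]]
ft_force: [2.8, 1.0, -2.3]
grip_width: 0.0233
gripper_force: 49.6
time_s: 10.12
position: [0.4625, -0.0834, 0.0722]
tool_rot: [[-1.0, 0.001, -0.0], [0.001, 1.0, 0.0], [0.0, 0.0, -1.0]]
ft_force: [-0.9, -0.0, -1.6]
grip_width: 0.0235
gripper_force: 49.5
[ 0.46252985 -0.08343846  0.07230336] [304.66298693 221.18574323]
```

View pics/m6.png

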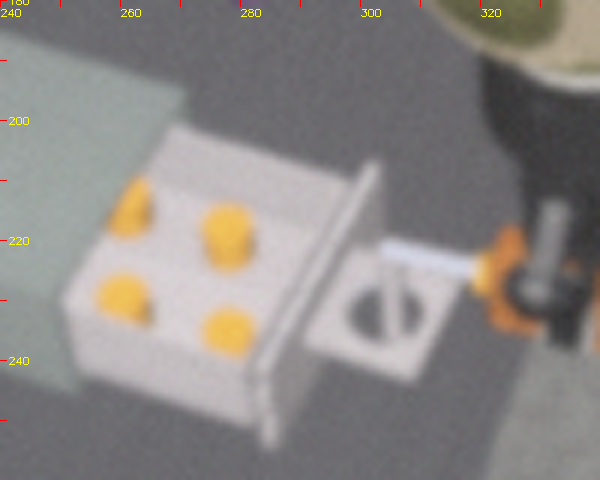

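The tray is drawn out about 9 cm, with the hole at side (302.5,232) and the prong free in it. Lifting clear and returning to the stand.

```bash
python3 -m crank '[1.5,0,0,-0.5,0, 1.5,0,0,-1,0, 1.5,0,0,-1.5,0, 1.5,0,0,-1.5,0, 1.5,0,0,-1.5,0, 1.5,0,0,-1,0, 1.5,0,0,-0.5,0, 1.5,0,0,0,0]'
python3 -m crank '[1.5,-0.09,-1.5,0,0, 1.5,-0.17,-3,0,0, 1.5,-0.2,-3.6,0,0, 1.5,-0.22,-3.9,0,0, 1.5,-0.22,-3.9,0,0, 1.5,-0.2,-3.6,0,0, 1.5,-0.17,-3,0,0, 1.5,-0.09,-1.5,0,0]'
python3 -m crank '[1.5,0,0,0,0, 1.5,0,0,0.5,0, 1.5,0,0,1,0, 1.5,0,0,1.5,0, 1.5,0,0,1,0, 1.5,0,0,0.5,0, 1.5,0,0,0,0, 1.5,0,0,0,0]'
python3 - <<'E'
from h import *
a=optics.get_image("side"); s=env.observe(); P=s['position']
print(P,s['tool_rot'],proj(a,P+[.08,0,-.051]))
print("hole",plane(a,(302.5,231.5),.045),plane(a,(272.8,221.8),.045))
cv2.imwrite("pics/m7.png",crop(a,310,110,80,80,6))
E
```

```text
time_s: 10.83
position: [0.4629, -0.0836, 0.1484]
tool_rot: [[-1.0, 0.001, 0.002], [0.001, 1.0, -0.001], [-0.002, -0.001, -1.0]]
ft_force: [0.7, -0.4, -2.5]
grip_width: 0.0234
gripper_force: 49.6
time_s: 11.5
position: [0.4755, -0.3269, 0.1461]
tool_rot: [[-1.0, 0.003, -0.001], [0.003, 1.0, 0.0], [0.001, 0.0, -1.0]]
ft_force: [-0.4, 0.6, -2.1]
grip_width: 0.0229
gripper_force: 49.7
time_s: 12.17
position: [0.4761, -0.3231, 0.1023]
tool_rot: [[-1.0, 0.0, -0.0], [0.0, 1.0, 0.0], [0.0, 0.0, -1.0]]
ft_force: [0.1, -0.6, -2.1]
grip_width: 0.0232
gripper_force: 49.7
[ 0.47628961 -0.32338621  0.10275045] [[-9.99999789e-01  4.22902126e-04  4.92334608e-04]
 [ 4.22650628e-04  9.99999780e-01 -5.10819727e-04]
 [-4.92550526e-04 -5.10611534e-04 -9.99999748e-01]] [327.12849311 163.02689739]
hole [ 0.54848976 -0.07895951  0.045     ] [ 0.63093674 -0.08635308  0.045     ]
```

View pics/m7.png

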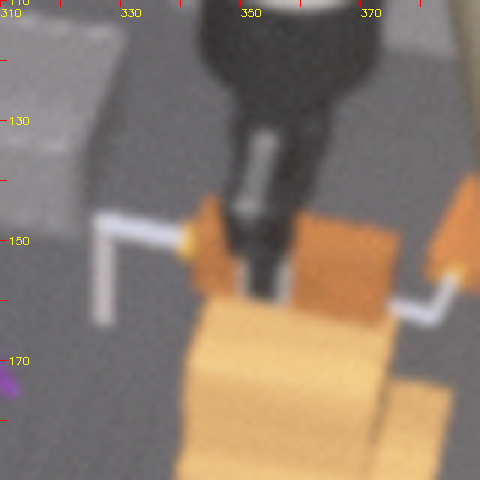

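The hook is aligned over the stand, with its tip at (326,163). The hole moved from x≈0.631 to x≈0.548, so about 8.5 cm. Lowering and releasing.

```bash
python3 -m crank '[1.5,0,0,0.5,0, 1.5,0,0,0.7,0, 1.5,0,0,0.5,0, 1.5,0,0,0.3,0, 1.5,0,0,0.2,0, 1.5,0,0,0.2,0, 1.5,0,0,0,0, 1.5,0,0,0,0]'
```

```text
time_s: 12.88
position: [0.4761, -0.3235, 0.0784]
tool_rot: [[-1.0, 0.001, 0.0], [0.001, 1.0, -0.0], [-0.0, -0.0, -1.0]]
ft_force: [0.7, 0.1, -2.4]
grip_width: 0.0234
gripper_force: 49.7
```

```bash
python3 -m crank '[1.5,0,0,0.05,0, 1.5,0,0,0.05,0, 1.5,0,0,0,0, 1.5,0,0,0,0, 1.5,0,0,0,0, 1.5,0,0,0,0, 1.5,0,0,0,0, 1.5,0,0,0,0]' 
python3 -m crank '[3,0,0,0,0, 3,0,0,0,0, 4,0,0,0,0, 5,0,0,0,0, 6,0,0,0,0, 6,0,0,0,0, 6,0,0,0,0, 6,0,0,0,0]'
python3 -m crank '[6,0,0,-0.5,0, 6,0,0,-1.5,0, 6,0,0,-2,0, 6,0,0,-3,0, 6,0,0,-3,0, 6,0,0,-3,0, 6,0,0,-3,0, 6,0,0,0,0]'
```

```text
time_s: 13.55
position: [0.4761, -0.3236, 0.0776]
tool_rot: [[-1.0, 0.001, 0.0], [0.001, 1.0, -0.0], [-0.0, -0.0, -1.0]]
ft_force: [-0.9, 0.6, 4.3]
grip_width: 0.0232
gripper_force: 50.3
time_s: 14.22
position: [0.476, -0.3235, 0.0773]
tool_rot: [[-1.0, 0.001, -0.0], [0.001, 1.0, 0.0], [0.0, 0.0, -1.0]]
ft_force: [-0.6, 0.1, -0.6]
grip_width: 0.0599
gripper_force: 0.0
time_s: 14.88
position: [0.4773, -0.3247, 0.2439]
tool_rot: [[-1.0, 0.001, 0.008], [0.001, 1.0, -0.008], [-0.008, -0.008, -1.0]]
ft_force: [0.5, -0.1, 0.6]
grip_width: 0.0598
gripper_force: 0.0
```

Moving off to the left so the top camera is free, then checking.

```bash
python3 -m crank '[6,0.8,3,0,0, 6,0.8,3.4,0,0, 6,0.8,3.4,0,0, 6,0.8,3.4,0,0, 6,0.8,3.4,0,0, 6,0.8,3.4,0,0, 6,0.8,3.4,0,0, 6,0.8,3.4,0,0]'
python3 -m crank '[6,0.8,3.4,0,0, 6,0.8,3.4,0,0, 6,0.8,3.4,0,0, 6,0.8,3.4,0,0, 6,0.8,3.4,0,0, 6,0.8,3.4,0,0, 6,0.5,2,0,0, 6,0,0,0,0]'
python3 - <<'E'
from h import *
s=optics.get_image("side");t=optics.get_image("top")
ms=omask(s,330,142,50,35);mt=omask(t,380,200,30,60)
q,e=fit([(s,ms),(t,mt)],[.466,-.325,.067,0]); print(q,np.degrees(q[3]),e)
cv2.imwrite("pics/m8.png",np.hstack([s['color'][100:350,100:450,::-1],t['color'][50:300,150:490,::-1]]))
E
```

```text
time_s: 15.55
position: [0.4114, -0.0539, 0.2374]
tool_rot: [[-1.0, 0.001, 0.0], [0.001, 1.0, -0.0], [-0.0, -0.0, -1.0]]
ft_force: [1.1, 1.7, -0.1]
grip_width: 0.06
gripper_force: 0.0
time_s: 16.22
position: [0.358, 0.1713, 0.2375]
tool_rot: [[-1.0, -0.003, 0.0], [-0.003, 1.0, 0.001], [-0.0, 0.001, -1.0]]
ft_force: [-0.9, -0.2, 0.4]
grip_width: 0.0603
gripper_force: 0.0
[ 0.4662841  -0.32360664  0.06751173  0.01753905] 1.0049134105945674 548.0735473632812
```

View pics/m8.png

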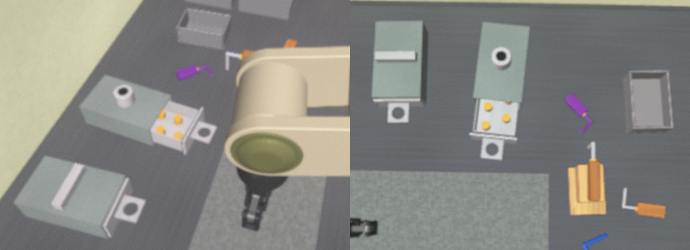

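The top view shows the hook back on the stand at the same spot (about 2 mm off), the bush tray out at crop (495,110), and the bar tray unchanged. The arm partly hides the side view. Handing in.

```bash
python3 -c "
from rig import env
print(env.close_job())"
```

```text
the job is handed in; nothing more can be done
None
```

The round-bush tray is drawn about 8.5 cm out, the hook is back on its stand within about 2 mm of where it lay, the bar tray shows no movement in the last top view, and the job is handed in at about 16 s; no verdict was returned.

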